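# Take a filmed glass plate out of the transmission meter and present its label

## Robot

A 7-joint arm with a two-finger parallel gripper is mounted at the origin on the work surface. World frame = base frame: x ahead of the robot, y to its left, z up, the work surface at z = 0. Lengths are in m, angles in rad, forces in N, time in s.
With the tool pointing down it reaches from about 0.4 to 0.75 m from the base axis. Payload 19.5 kg.
Tool frame: the origin (TCP) lies at the very end of the fingers, on their centre line; the grasp point (between the pads) lies 19 mm behind it; z points along the fingers, y is the line along which they close (so a half turn about z gives the same grasp; the last joint's range is limited). The gripper opens to 85 mm and grips with 20 to 120 N. Pads are 22 mm wide; open, the fingers measure 114 mm over their backs; the gripper's body (76 mm by 85 mm) begins 54 mm behind the grasp point. The pads swing forward as they close: fully open they stand 13 mm farther back than shut.
Start: joints at [1.246, 0.707, -0.028, 1.485, 0.022, 0.951, -0.075], TCP at [0.16, -0.552, 0.231] pointing down, gripper open.
Joint ranges: [-2.71, 2.71], [-0.32, 2.16], [-1.57, 1.52], [0, 2.45], [-1.46, 4.6], [0, 2.02], [-2.83, 2.83]. Speed limits (rad/s): [1.89, 1.89, 2.57, 2.57, 3.01, 3.01, 3.01].

## Interface

Orientations are given as a unit quaternion [w, x, y, z].
In Python, from station import get_obs, cams, env gives the robot as it stands.
- The arm moves only by the shell command python3 -m crank 'ROWS' [OPENING]. ROWS is text: rows parted by semicolons, each of 6 numbers parted by spaces: the shift along the world's x, y, z as a fraction of full scale, then the turn, a rotation vector about the world's x, y, z as a fraction of full scale. In form: tx ty tz rx ry rz; .... A call has 1 to 5 rows; each row is the pose to reach, as a shift and turn from the pose commanded when the call began, turning the shorter way round; what a row does not reach only later rows make up. Full scale, the value 1, is 80 mm for a shift and 180 degrees for a turn. A row lasts 1/8 s, in which the tool goes at most 62.5 mm and 10.7 degrees, less where a joint would pass 70% of its speed; a pose out of reach is approached as far as the arm can. A call with a number of a shift or a turn outside -1 to 1 is refused whole. A call with a gripper value outside its range is refused whole. OPENING is the closure, from -1 (fully open) to 1 (shut), so that 0 is half open, set as the call begins (- or left out, the last holds). The fingers move at their own pace and stop on an object; the grip force is fixed at half the most. Time passes only in rows, so rows that repeat a pose let the fingers close. It gives the time, the measured TCP pose, the force, the opening and the grip force at its end, in the units of the state.
- get_obs(): the state, without advancing time (a new reading comes with each control period).
- cams.camera(name): name is "side" or "top" or "wrist"; returns a dict with "pixels" (420x560x3 uint8, red, green, blue), "vertical_fov" (degrees; the focal length in pixels is half the picture's height over the tangent of half this angle, whatever the lens; pixels are square), "cx", "cy" (the principal point, pixels), "rvec" (rotation vector, rad) and "tvec" (3), from world to camera coordinates, as OpenCV has them; the wrist camera has in their place "mount" (4x4, takes a point from camera to tool coordinates, whose origin is the TCP and whose axes are the flange's). Camera axes: x right, y down, z forward; pixel columns grow to the right and rows downward; lengths in m; the calibration is good to about 2 mm. A picture is of the moment at which its call begins: read the wrist's pose just before it. There is no depth.
- env.finish_job(): hands the job in; it is judged then, once.
The state is a dict: "clock": time; "q": joint angles; "qd": joint speeds; "tau": joint torques, N m; "ee_pos": TCP position; "eef_rot": TCP orientation; "force": force on the tool from outside, world axes, zero at the start; "wrist_torque": the same for the moment, N m; "finger_gap": opening from 0.0 (shut) to 1.0 (fully open); "grasp_force": force on a finger pad.
Only numpy, scipy, OpenCV 4.12 (cv2) and the standard library are available. Lean on these libraries where they do the work, as an engineer would, in place of code of your own. Each camera call takes 0.05 s, during which the arm holds its last target. There are 200 camera calls.

## Task

Wind the tester's handwheel clockwise until the sample carriage has come out of the meter and rests against its stop, then lift the glass plate out of the carriage, touching it only on its frosted end, which has the small corner notch, never on the dark film. Hold it up above the tester (the middle of the plate at least 25 cm over the bench) with the label side up, tipped at least halfway from upright towards flat, and finish still holding it there, steady, in the fingers alone. Leave the other plate in its rack, the carriage at its stop and everything else on the bench as it is.

Things in the scene. Friction and masses are not known exactly. Their poses are not given: they have to be found in the camera images.
- tester: bench transmission tester, fixed: base plate 470 x 220 mm with a slide bed along y. Origin on the bench under the bed's middle line; x away from the robot, y along the slide to the meter, z up. The white meter straddles the bed at y = 125 to 195 mm, x = -62 to 62 mm, 178 mm high, its sample gap bridged over 140 mm up. The load stop's buffer ends at y = -75 mm
- carriage (a joint): travel of the sample carriage to tester +y (m): 0 = against the load stop, clear of the meter; 0.118 to 0.135 at the start, the plate inside the meter. Moved by the handwheel (rack and pinion), 12 mm per radian, 75.4 mm a turn; clockwise from above brings it towards 0. Runs easily (1 to 3 N at the handle), stays where left
- hub (a point): point on the handwheel's upright axis at the height of the handle's middle. The wheel is a dark disc 105 mm across, its top 85 mm above the bench
- handle (a point): middle of the wheel's upright black crank handle, a freely revolving sleeve 20 mm in diameter and 50 mm tall (25 mm above and below this point), 42 mm from the wheel's axis; its own orientation means nothing
- carriage_slot (a point): middle of the carriage slot's length, 35 mm above its floor: where the middle of a centred plate is. Axes as the tester's. The slot is 9.5 mm wide and 140 mm long along y, open above and at its ends, between jaws 10 mm thick and 18 mm high (17 mm below this point to their tops). The plate stands loose in it, up to 15 mm off-centre
- rack_slot (a point): the same point for the like slot of the rack on the base plate, 98 mm beyond the slide, where the other plate waits
- plate_a_center (a point): middle of one of two alike glass plates, 140 long, 70 high, 8 mm thick, 0.15 to 0.25 kg, standing on a long edge: one in the carriage, one in the rack, opposite ways round; which is where varies. Axes: x to the end marked by a 12 mm square notch in its upper corner (x = +20 to +70 mm is frosted, the rest dark film), y out of the face with the label, z up
- plate_b_center (a point): middle of the other plate, the same in all respects. With the label towards you and the notch at the top, the notched frosted end is on your left; the white paper label is stuck on the lower half of the frosted end, clear of fingers that hold it by the upper half. The notch spans x = +58 to +70 mm and the top 12 mm

How it is judged:
By the outcome, as a careful person would: the job done as asked, in the order asked, and still so for the second after the job is handed in, while the arm keeps its last pose, push and grip.
It also fails if it takes over 64 s, if anything falls off the work surface, if the arm or the gripper's body presses on something with over 40 N, if the wrist force passes 120 N, or if a joint passes its speed limit or range.

## Working session

There is one attempt and no reset: what is moved stays moved. The work goes in short steps, Python scripts to look and compute and a shell command to move; the robot and the scene stay as the last step left them, time stands still between calls to the robot, and variables do not carry over. Pictures are saved under pics/ and viewed, at most 10 in all, crops included, and the job is handed in when it is done.

```bash
ls; mkdir -p pics
python3 - <<'E'
from station import get_obs,cams,env
import cv2,numpy as np
o=get_obs();print({k:np.round(v,3).tolist() for k,v in o.items()})
for n in("top","side"):
    c=cams.camera(n);cv2.imwrite(f"pics/{n}0.png",c["pixels"][:,:,::-1]);np.save(f"pics/{n}0.npy",c["pixels"])
    print(n,{k:np.round(v,4).tolist() for k,v in c.items() if k!="pixels"})
E
```

```text
pics
{'clock': 0.0, 'q': [1.246, 0.707, -0.028, 1.485, 0.022, 0.951, -0.076], 'qd': [0.0, -0.0, 0.003, -0.0, 0.001, -0.0, 0.001], 'tau': [-0.001, -88.322, 1.234, -23.617, 0.017, 0.007, -0.0], 'ee_pos': [0.16, -0.552, 0.231], 'eef_rot': [-0.001, 0.99, 0.141, -0.0], 'force': [0.166, 0.36, 0.293], 'wrist_torque': [0.021, -0.032, 0.026], 'grasp_force': 0.0, 'finger_gap': 0.994}
top {'vertical_fov': 46.4693, 'cx': 282.513, 'cy': 210.7778, 'rvec': [2.1875, -2.1631, 0.1166], 'tvec': [0.0502, 0.615, 0.8544]}
side {'vertical_fov': 52.1776, 'cx': 275.7889, 'cy': 211.7464, 'rvec': [2.3639, -0.0416, 0.0108], 'tvec': [-0.5728, 0.12, 0.7754]}
```

View pics/top0.png

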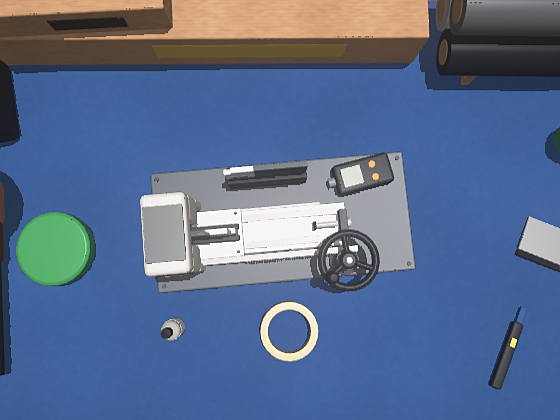

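View pics/side0.png

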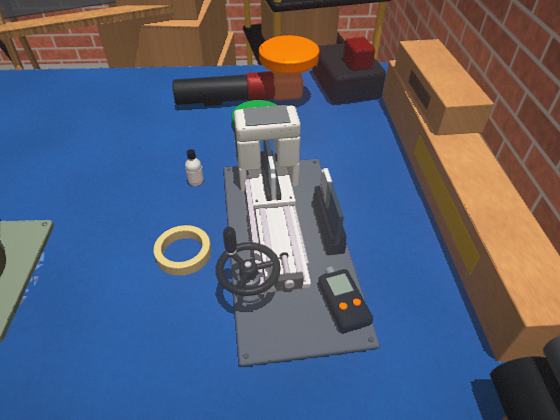

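The top view shows the tester: meter at left (168,235), wheel centre near (347,261), and the rack plate with its frosted (white) end at left (237,172). The side view shows the wheel at (248,268) with its upright handle near (230,240).

I'll zoom both.

```bash
python3 - <<'E'
import cv2,numpy as np
t=cv2.imread("pics/top0.png")[140:300,140:420];s=cv2.imread("pics/side0.png")[95:305,190:360]
t=cv2.resize(t[75:160,150:250],None,fx=4,fy=4,interpolation=2);s=cv2.resize(s[:, :],None,fx=2.2,fy=2.2,interpolation=2)
im=np.zeros((480,790,3),np.uint8);im[:t.shape[0],:t.shape[1]]=t;im[:s.shape[0],410:410+s.shape[1]]=s
cv2.imwrite("pics/z1.png",im)
E
cat > h.py <<'E'
import numpy as np,cv2
from station import get_obs,cams,env
from scipy.spatial.transform import Rotation as R
def cam(n):
    o=get_obs();c=cams.camera(n);f=210/np.tan(np.radians(c["vertical_fov"])/2)
    if n=="wrist":
        w,x,y,z=o["eef_rot"];T=np.eye(4);T[:3,:3]=R.from_quat([x,y,z,w]).as_matrix();T[:3,3]=o["ee_pos"];T=T@np.array(c["mount"]);Rw,C=T[:3,:3],T[:3,3]
    else:
        Rw=R.from_rotvec(c["rvec"]).as_matrix().T;C=-Rw@np.array(c["tvec"])
    return dict(im=c["pixels"],f=f,cx=c["cx"],cy=c["cy"],R=Rw,C=C)
def ray(c,p): 
    d=c["R"]@np.array([(p[0]-c["cx"])/c["f"],(p[1]-c["cy"])/c["f"],1]);return d/np.linalg.norm(d)
def plane(c,p,z): d=ray(c,p);return c["C"]+d*(z-c["C"][2])/d[2]
def proj(c,P):
    v=c["R"].T@(np.array(P)-c["C"]);return np.array([c["cx"]+c["f"]*v[0]/v[2],c["cy"]+c["f"]*v[1]/v[2]])
def tri(c1,p1,c2,p2):
    a,b=ray(c1,p1),ray(c2,p2);s=np.linalg.lstsq(np.c_[a,-b],c2["C"]-c1["C"],rcond=None)[0]
    A=c1["C"]+a*s[0];B=c2["C"]+b*s[1];return (A+B)/2,np.linalg.norm(A-B)
def save(c,name,box=None,k=1):
    im=c["im"][:,:,::-1]
    if box: im=im[box[1]:box[3],box[0]:box[2]]
    cv2.imwrite("pics/"+name,cv2.resize(im,None,fx=k,fy=k,interpolation=2))
E
```

```text
(no output)
```

View pics/z1.png

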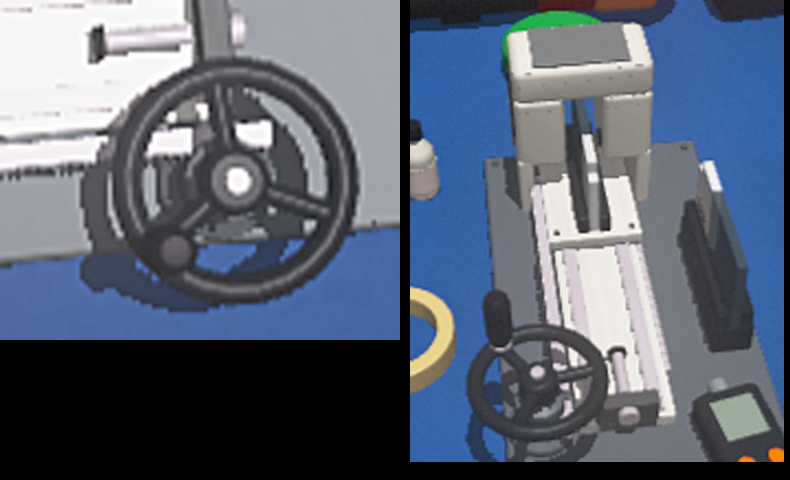

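The left crop (top view) shows the hub boss at about (349,260) and the handle at (334,277). The right crop (side view) shows the handle from about (229,229) to (231,252), the hub at (248,264), and the carriage plate's frosted end facing us (-y).

Run:
```python
from h import *
np.set_printoptions(precision=4,suppress=True)
t,s=cam("top"),cam("side")
print("hub",tri(t,(349.2,260.2),s,(247.7,264)))
print("handle mid",tri(t,(334,277.3),s,(230.2,241)),"top",tri(t,(334.2,277.5),s,(229.8,232)))
g=[plane(t,p,.008) for p in((152,174),(403,153),(414,268),(160,291))]
print(g,[np.linalg.norm(g[i]-g[i-1]) for i in range(4)])
c=sum(g)/4;u=g[0]-g[1]+g[3]-g[2];yaw=np.arctan2(-u[0],u[1]);print("yaw",yaw,np.degrees(yaw))
# base centre vs meter: meter centre y=160
print(c)
# wheel ellipse centroid (dark rim) in top
Rz=R.from_euler("z",yaw).as_matrix()
h=tri(t,(349.2,260.2),s,(247.7,264))[0]
# meter top lid corners z=.178
m=[plane(t,p,.178) for p in((142,196),(189,192),(194,272),(146,276))];print(m,sum(m)/4)
mc=sum(m)/4; O=mc-Rz@np.array([0,.16,0]);print("tester origin",O,"hub in tester",Rz.T@(h-O), "base c in tester",Rz.T@(c-O))
```

```text
hub (array([ 0.5268, -0.055 ,  0.0877]), np.float64(4.174896639838605e-05))
handle mid (array([ 0.4993, -0.0267,  0.1122]), np.float64(0.0006344912032422765)) top (array([ 0.5   , -0.0248,  0.1316]), np.float64(0.001094957479394595))
[array([0.6825, 0.3007, 0.008 ]), array([ 0.7282, -0.1683,  0.008 ]), array([ 0.5137, -0.1857,  0.008 ]), array([0.4673, 0.2782, 0.008 ])] [np.float64(0.21637699389577358), np.float64(0.4712157482923647), np.float64(0.21521184723137884), np.float64(0.4662316828390445)]
yaw 0.09852023776766874 5.644793820712795
[0.5979 0.0562 0.008 ]
[array([0.6197, 0.2699, 0.178 ]), array([0.6266, 0.1996, 0.178 ]), array([0.507 , 0.1886, 0.178 ]), array([0.5004, 0.2594, 0.178 ])] [0.5634 0.2294 0.178 ]
tester origin [0.5792 0.0702 0.178 ] hub in tester [-0.0644 -0.1194 -0.0903] base c in tester [ 0.0173 -0.0157 -0.17  ]
```

```bash
python3 -m crank '0.3 0.47 0 0 0 -0.03; 0.6 0.94 0 0 0 -0.06; 0.6 0.94 0 0 0 -0.06' -1
python3 -m crank '0.3 0.47 0 0 0 0; 0.6 0.94 0 0 0 0;0.6 0.94 0 0 0 0'
python3 -m crank '0.3 0.47 0 0 0 0; 0.6 0.94 0 0 0 0;0.6 0.94 0 0 0 0'
python3 -m crank '0.3 0.47 0 0 0 0; 0.6 0.94 0 0 0 0;0.6 0.94 0 0 0 0'
python3 -m crank '0.3 0.47 0 0 0 0; 0.6 0.94 0 0 0 0;0.6 0.94 0 0 0 0'
python3 -m crank '0.3 0.47 0 0 0 0; 0.6 0.94 0 0 0 0;0.6 0.94 0 0 0 0'
python3 -m crank '0.3 0.47 0 0 0 0; 0.6 0.94 0 0 0 0;0.6 0.94 0 0 0 0;0.6 0.94 0 0 0 0'
python3 - <<'E'
from h import *
print({k:np.round(v,3).tolist() for k,v in get_obs().items()})
c=cam("wrist");save(c,"w1.png")
print(c["f"],proj(c,(.4985,-.026,.137)),proj(c,(.5268,-.055,.088)))
E
```

```text
clock: 0.57
ee_pos: [0.2105, -0.4749, 0.2315]
eef_rot: [-0.0, 0.999, 0.048, 0.0]
force: [-0.2, -0.2, 0.3]
finger_gap: 1.0
grasp_force: 0.0
clock: 0.95
ee_pos: [0.2579, -0.4002, 0.2314]
eef_rot: [-0.0, 0.999, 0.049, 0.0]
force: [0.2, -0.8, 0.1]
finger_gap: 1.002
grasp_force: 0.0
clock: 1.32
ee_pos: [0.3057, -0.3253, 0.2313]
eef_rot: [-0.0, 0.999, 0.049, 0.0]
force: [-1.4, -0.7, -0.1]
finger_gap: 1.001
grasp_force: 0.0
clock: 1.7
ee_pos: [0.3536, -0.2504, 0.2312]
eef_rot: [-0.0, 0.999, 0.049, 0.0]
force: [0.0, -1.4, 0.5]
finger_gap: 1.001
grasp_force: 0.0
clock: 2.08
ee_pos: [0.4015, -0.1755, 0.2311]
eef_rot: [-0.0, 0.999, 0.048, 0.0]
force: [-0.5, -1.4, -0.1]
finger_gap: 0.999
grasp_force: 0.0
clock: 2.45
ee_pos: [0.4494, -0.1006, 0.231]
eef_rot: [-0.0, 0.999, 0.048, 0.0]
force: [-0.9, -1.1, 0.1]
finger_gap: 1.004
grasp_force: 0.0
clock: 2.95
ee_pos: [0.4961, -0.0281, 0.2312]
eef_rot: [0.0, 0.999, 0.046, -0.0]
force: [-0.6, -0.5, -0.2]
finger_gap: 0.996
grasp_force: 0.0
{'clock': 2.95, 'q': [-0.091, 0.598, 0.145, 1.766, -0.114, 0.786, -1.37], 'qd': [0.005, -0.008, -0.003, 0.006, -0.002, -0.0, -0.005], 'tau': [-2.361, -74.857, 3.083, -20.91, -0.064, 0.021, -0.045], 'ee_pos': [0.496, -0.028, 0.231], 'eef_rot': [0.0, 0.999, 0.046, -0.0], 'force': [-0.604, -0.518, -0.159], 'wrist_torque': [-0.039, 0.05, -0.039], 'grasp_force': 0.0, 'finger_gap': 0.996}
339.22001780289145 [279.28518697 206.51366827] [316.82648538 161.88716915]
```

View pics/w1.png

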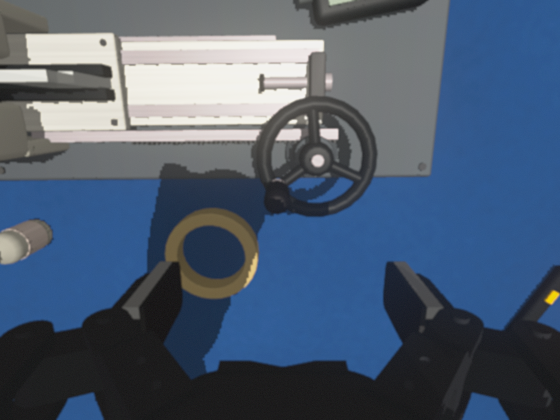

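The wrist view shows the hub at (317,159) and the handle at about (276,199), a few mm further in x and y than estimated. I'll correct for that and go down.

```bash
python3 -m crank '0.075 0.06 -0.4 0 0 0; 0.075 0.06 -0.8 0 0 0; 0.075 0.06 -0.8 0 0 0'
python3 - <<'E'
from h import *
c=cam("wrist");save(c,"w2.png");print(get_obs()["ee_pos"],proj(c,(.502,-.023,.137)))
E
```

```text
clock: 3.38
ee_pos: [0.5014, -0.0224, 0.1663]
eef_rot: [0.0, 0.999, 0.046, -0.002]
force: [-0.0, -0.2, 0.8]
finger_gap: 1.002
grasp_force: 0.0
[ 0.50208709 -0.02223076  0.16755515] [283.13193199 241.97791396]
```

View pics/w2.png

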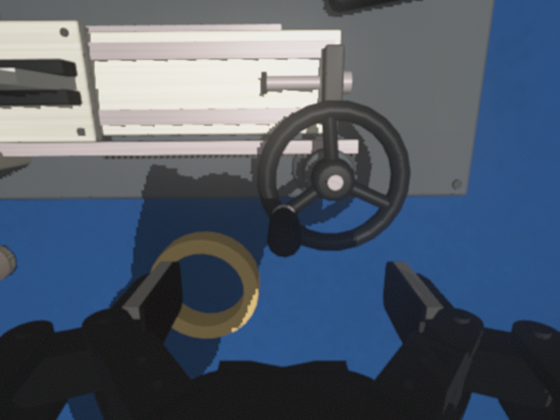

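The handle's top is at (285,243), matching the prediction (283,242). I'll descend and grip.

```bash
python3 -m crank '0 0 -0.44 0 0 0; 0 0 -0.87 0 0 0; 0 0 -0.87 0 0 0'
python3 -m crank '0 0 0 0 0 0; 0 0 0 0 0 0; 0 0 0 0 0 0; 0 0 0 0 0 0;0 0 0 0 0 0' 1
python3 -m crank '0 0 0 0 0 0; 0 0 0 0 0 0; 0 0 0 0 0 0'
python3 - <<'E'
from h import *
c=cam("wrist");print(get_obs()["ee_pos"],get_obs()["q"])
from h import *
t=cam("top")
w=c["im"];print(w.shape)
E
```

```text
clock: 3.8
ee_pos: [0.5021, -0.0216, 0.0977]
eef_rot: [-0.0, 0.999, 0.047, -0.001]
force: [-0.3, 0.2, 1.7]
finger_gap: 1.003
grasp_force: 0.0
clock: 4.42
ee_pos: [0.5029, -0.0212, 0.0983]
eef_rot: [0.0, 0.999, 0.047, 0.001]
force: [-0.0, -0.8, 10.7]
finger_gap: 0.218
grasp_force: 58.1
clock: 4.8
ee_pos: [0.5029, -0.0211, 0.0983]
eef_rot: [0.0, 0.999, 0.047, 0.001]
force: [0.2, -0.9, 10.9]
finger_gap: 0.216
grasp_force: 58.1
[ 0.50294521 -0.02114988  0.09835074] [-0.06989804  0.81927335  0.08834018  1.89080052 -0.15266795  0.43646659
 -1.3477948 ]
(420, 560, 3)
```

Run:
```python
import numpy as np
P=lambda a:42*np.array([np.cos(np.radians(a)),np.sin(np.radians(a))])/80
for k in range(7):
    a=127.6-100*k
    print(k,"; ".join("%.3f %.3f 0 0 0 0"%tuple(P(a-20*i)-P(a)) for i in range(1,6)))
```

```text
0 0.162 0.084 0 0 0 0; 0.342 0.109 0 0 0 0; 0.520 0.069 0 0 0 0; 0.674 -0.028 0 0 0 0; 0.786 -0.173 0 0 0 0
1 0.055 -0.174 0 0 0 0; 0.047 -0.356 0 0 0 0; -0.022 -0.525 0 0 0 0; -0.145 -0.659 0 0 0 0; -0.307 -0.744 0 0 0 0
2 -0.181 -0.024 0 0 0 0; -0.359 0.015 0 0 0 0; -0.513 0.113 0 0 0 0; -0.624 0.257 0 0 0 0; -0.679 0.431 0 0 0 0
3 0.008 0.182 0 0 0 0; 0.077 0.351 0 0 0 0; 0.200 0.485 0 0 0 0; 0.362 0.570 0 0 0 0; 0.542 0.594 0 0 0 0
4 0.178 -0.039 0 0 0 0; 0.332 -0.137 0 0 0 0; 0.443 -0.281 0 0 0 0; 0.498 -0.455 0 0 0 0; 0.491 -0.637 0 0 0 0
5 -0.069 -0.169 0 0 0 0; -0.192 -0.303 0 0 0 0; -0.354 -0.388 0 0 0 0; -0.535 -0.412 0 0 0 0; -0.713 -0.373 0 0 0 0
6 -0.154 0.098 0 0 0 0; -0.265 0.242 0 0 0 0; -0.320 0.416 0 0 0 0; -0.313 0.598 0 0 0 0; -0.243 0.767 0 0 0 0
```

```bash
python3 -m crank '0.16 0.085 0 0 0 0; 0.34 0.11 0 0 0 0; 0.52 0.07 0 0 0 0; 0.675 -0.03 0 0 0 0; 0.785 -0.175 0 0 0 0'
```

```text
clock: 5.52
ee_pos: [0.5656, -0.0352, 0.0983]
eef_rot: [0.0, 0.999, 0.047, 0.0]
force: [-7.5, -2.5, 13.0]
finger_gap: 0.218
grasp_force: 59.7
```

Low forces; I'll continue.

```bash
python3 -m crank '0.055 -0.175 0 0 0 0; 0.045 -0.355 0 0 0 0; -0.02 -0.525 0 0 0 0; -0.145 -0.66 0 0 0 0; -0.305 -0.745 0 0 0 0'
python3 -m crank '-0.18 -0.025 0 0 0 0; -0.36 0.015 0 0 0 0; -0.515 0.115 0 0 0 0; -0.625 0.255 0 0 0 0; -0.68 0.43 0 0 0 0'
python3 -m crank '0.01 0.18 0 0 0 0; 0.075 0.35 0 0 0 0; 0.2 0.485 0 0 0 0; 0.36 0.57 0 0 0 0; 0.54 0.595 0 0 0 0'
```

```text
clock: 6.15
ee_pos: [0.5412, -0.0949, 0.0984]
eef_rot: [-0.0, 0.999, 0.047, 0.001]
force: [-0.5, 6.8, 9.4]
finger_gap: 0.221
grasp_force: 59.6
clock: 6.78
ee_pos: [0.4864, -0.0604, 0.0984]
eef_rot: [0.0, 0.999, 0.047, 0.0]
force: [4.4, -0.5, 7.5]
finger_gap: 0.215
grasp_force: 59.7
clock: 7.4
ee_pos: [0.5303, -0.0126, 0.0984]
eef_rot: [0.0, 0.999, 0.047, 0.0]
force: [-1.5, -10.2, 7.8]
finger_gap: 0.215
grasp_force: 59.8
```

```bash
python3 -m crank '0.18 -0.04 0 0 0 0; 0.33 -0.135 0 0 0 0; 0.445 -0.28 0 0 0 0; 0.5 -0.455 0 0 0 0; 0.49 -0.635 0 0 0 0'
python3 -m crank '-0.07 -0.17 0 0 0 0; -0.19 -0.305 0 0 0 0; -0.355 -0.39 0 0 0 0'
python3 - <<'E'
from h import *
c=cam("top");save(c,"t2.png",(120,140,420,300),2.6)
E
```

```text
clock: 8.02
ee_pos: [0.5693, -0.0635, 0.0983]
eef_rot: [-0.0, 0.999, 0.047, 0.001]
force: [-4.8, 2.6, 11.4]
finger_gap: 0.218
grasp_force: 60.1
clock: 8.4
ee_pos: [0.5409, -0.0949, 0.0984]
eef_rot: [0.0, 0.999, 0.047, 0.001]
force: [0.7, 5.2, 9.3]
finger_gap: 0.221
grasp_force: 60.0
```

View pics/t2.png

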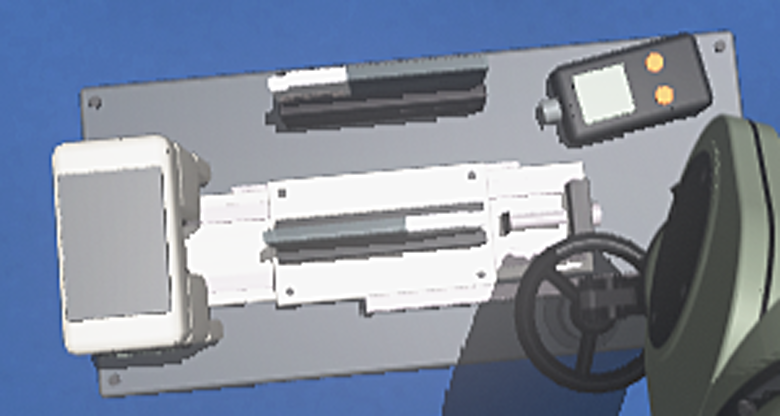

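The top view shows the carriage almost out: its end is at x≈490 and the stop's buffer at 502 in the crop, which leaves about 8 mm (~40°). I'll continue in small steps and watch the force.

```bash
python3 -m crank '-0.09 -0.02 0 0 0 0; -0.18 -0.025 0 0 0 0; -0.27 -0.01 0 0 0 0'
python3 -m crank '-0.085 0.025 0 0 0 0;-0.085 0.025 0 0 0 0'
```

```text
clock: 8.82
ee_pos: [0.5193, -0.0958, 0.0984]
eef_rot: [0.0, 0.999, 0.047, 0.001]
force: [1.6, -1.4, 8.6]
finger_gap: 0.216
grasp_force: 59.9
clock: 9.07
ee_pos: [0.512, -0.0935, 0.0984]
eef_rot: [0.0, 0.999, 0.047, 0.0]
force: [-2.3, -1.6, 9.9]
finger_gap: 0.215
grasp_force: 59.9
```

```bash
python3 -m crank '-0.08 0.04 0 0 0 0;-0.08 0.04 0 0 0 0'
python3 -m crank '-0.07 0.055 0 0 0 0;-0.07 0.055 0 0 0 0'
```

```text
clock: 9.32
ee_pos: [0.5101, -0.0926, 0.0987]
eef_rot: [0.002, 0.999, 0.046, 0.005]
force: [24.6, -16.0, -8.1]
finger_gap: 0.222
grasp_force: 60.3
clock: 9.57
ee_pos: [0.5066, -0.0921, 0.099]
eef_rot: [0.005, 0.999, 0.045, 0.008]
force: [38.8, -41.8, -21.1]
finger_gap: 0.218
grasp_force: 60.5
```

The force has risen, so it is at the stop. I'll back off to zero load.

```bash
python3 -m crank '0.06 -0.045 0 0 0 0;0.12 -0.08 0 0 0 0;0.12 -0.08 0 0 0 0'
python3 - <<'E'
from h import *
c=cam("top");save(c,"t3.png",(120,140,420,300),2.6)
E
```

```text
clock: 9.95
ee_pos: [0.5101, -0.094, 0.0986]
eef_rot: [0.001, 0.999, 0.046, 0.001]
force: [-3.1, -10.4, 17.0]
finger_gap: 0.218
grasp_force: 63.7
```

View pics/t3.png

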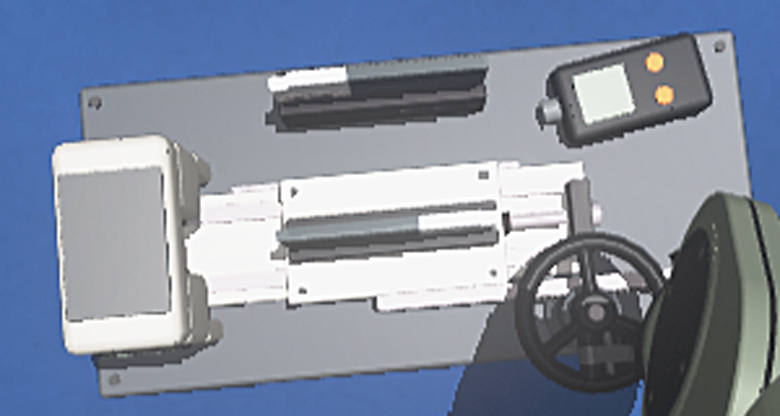

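The carriage end now touches the buffer (crop x≈503), and the plate's frosted end spans about x 418–498 at row 222. I'll release, rise and locate the plate.

```bash
python3 -m crank '0 0 0 0 0 0; 0 0 0 0 0 0; 0 0 0 0 0 0;0 0 0 0 0 0' -1
python3 -m crank '0 0 0.4 0 0 0; 0 0 0.9 0 0 0; 0 0 1 0 0 0'
python3 -m crank '0 0 0.5 0 0 0; 0 0 1 0 0 0; 0 0 1 0 0 0;0 0 1 0 0 0'
python3 - <<'E'
from h import *
print(get_obs()["ee_pos"],get_obs()["q"])
s=cam("side");t=cam("top");w=cam("wrist")
a=cv2.resize(s["im"][95:305,190:360,::-1],None,fx=2.2,fy=2.2,interpolation=2)
b=cv2.resize(w["im"][:,:,::-1],(420,315))
im=np.zeros((480,800,3),np.uint8);im[:a.shape[0],:a.shape[1]]=a;im[:315,376:796]=b;
tt=cv2.resize(t["im"][200:250,210:350,::-1],None,fx=3,fy=3,interpolation=2);im[320:470,376:796]=tt
cv2.imwrite("pics/z2.png",im)
E
```

```text
clock: 10.5
ee_pos: [0.5097, -0.092, 0.0976]
eef_rot: [-0.0, 0.999, 0.047, -0.0]
force: [0.1, -0.2, 0.2]
finger_gap: 0.996
grasp_force: 0.0
clock: 10.88
ee_pos: [0.5103, -0.0922, 0.1796]
eef_rot: [0.0, 0.999, 0.047, 0.001]
force: [-0.2, 0.1, 0.2]
finger_gap: 0.997
grasp_force: 0.0
clock: 11.38
ee_pos: [0.5093, -0.092, 0.2567]
eef_rot: [-0.0, 0.999, 0.047, -0.001]
force: [0.0, 0.3, -0.2]
finger_gap: 1.0
grasp_force: 0.0
[ 0.50932743 -0.09197657  0.25671714] [ 0.04243835  0.59465917  0.13408009  1.65359889 -0.09588149  0.90109103
 -1.26291525]
```

View pics/z2.png

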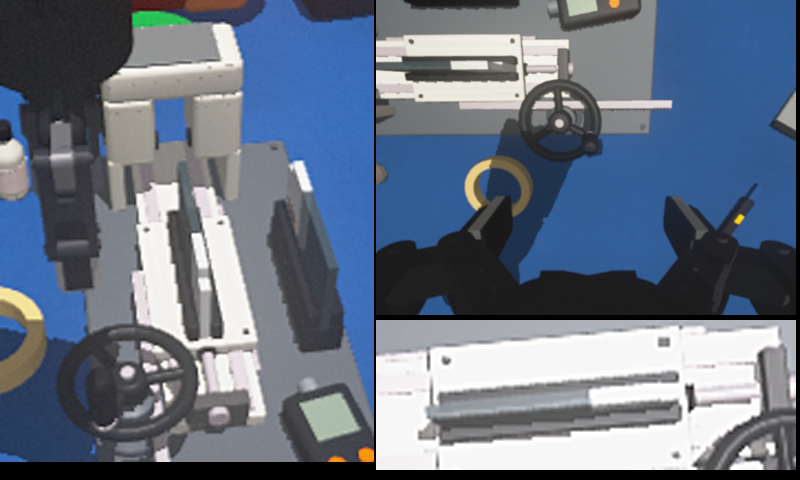

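The side view (left crop) shows the frost boundary on the plate's top edge at about (197,234). The top crop shows it at (590,397), with the plate end at (680,400). The handle is clear.

Run:
```python
from h import *
np.set_printoptions(precision=4,suppress=True)
t,s,w=cam("top"),cam("side"),cam("wrist")
b,e=tri(t,(281.3,225.7),s,(190+197/2.2,95+234/2.2));print("boundary",b,e)
yaw=.0985;ey=np.array([-np.sin(yaw),np.cos(yaw),0])
# wrist view: boundary at (452,65), end ~(516,66) in 0.75 scale
print("wrist",plane(w,((452-376)/.75,65/.75),b[2]), "far corner", plane(w,((518-376)/.75,66/.75),b[2]-.012))
print("end top-cam",plane(t,(311.3,226.7),b[2]-.012))
# film far end in top crop (430,412)
print("film end top",plane(t,(210+54/3,200+92/3),b[2]))
g=b-ey*.024;print("grasp",g,g[2]-35e-3)
O=np.array([.5792,.0702,0])
Rz=R.from_euler("z",yaw).as_matrix();print("in tester",Rz.T@(b-O))
```

```text
boundary [0.5819 0.0595 0.114 ] 0.0005282815026380894
wrist [0.5837 0.0594 0.114 ] far corner [ 0.5897 -0.0073  0.102 ]
end top-cam [0.5813 0.0098 0.102 ]
film end top [0.5725 0.1462 0.114 ]
grasp [0.5842 0.0357 0.114 ] 0.07903532273039324
in tester [ 0.0016 -0.0109  0.114 ]
```

Sizes agree: frost is 50 mm long, film about 87 mm, and the plate top is at z≈0.114. I'll move above the frosted end with a +90° yaw.

```bash
python3 -m crank '0.1 0.16 0 0 0 0.05; 0.2 0.32 0 0 0 0.1; 0.3 0.48 0 0 0 0.15; 0.4 0.64 0 0 0 0.2;0.47 0.8 0 0 0 0.25' 0
python3 -m crank '0.1 0.16 0 0 0 0.05; 0.2 0.32 -0.2 0 0 0.1; 0.3 0.48 -0.4 0 0 0.15; 0.4 0.64 -0.6 0 0 0.2;0.47 0.8 -0.7 0 0 0.25'
python3 -m crank '0 0 0 0 0 0; 0 0 0 0 0 0'
python3 - <<'E'
from h import *
w=cam("wrist");save(w,"w3.png");print(get_obs()["q"],proj(w,(.582,.0595,.114)),proj(w,(.584,.0357,.114)))
E
```

```text
clock: 12.3
ee_pos: [0.5474, -0.0277, 0.2573]
eef_rot: [-0.0, 0.904, 0.428, -0.0]
force: [-0.5, -0.3, 0.2]
finger_gap: 0.495
grasp_force: 0.0
clock: 12.92
ee_pos: [0.5848, 0.0362, 0.2005]
eef_rot: [-0.001, 0.671, 0.741, -0.0]
force: [0.3, -0.5, 0.2]
finger_gap: 0.5
grasp_force: 0.0
clock: 13.18
ee_pos: [0.5847, 0.0352, 0.2019]
eef_rot: [0.0, 0.675, 0.738, -0.0]
force: [-0.3, -1.4, 0.4]
finger_gap: 0.498
grasp_force: 0.0
[ 0.03479398  0.76752237 -0.30451735  1.4793137   0.26240398  0.93472846
 -0.25513443] [281.67698507 178.02924216] [281.51640835 211.20171281]
```

View pics/w3.png

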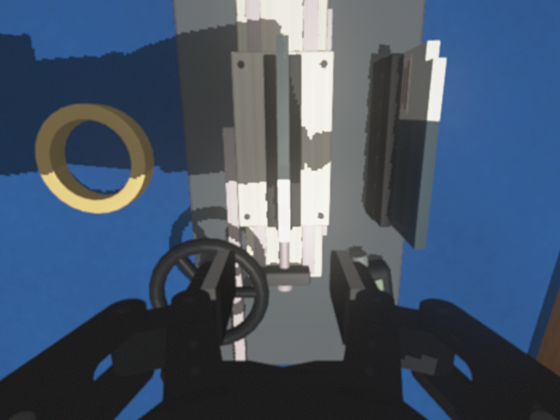

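The frost boundary appears at (284,179) against the predicted (282,178), so x needs +2 mm. I'll descend and grip.

```bash
python3 -m crank '0.025 0 -0.4 0 0 0; 0.025 0 -0.8 0 0 0; 0.025 0 -0.8 0 0 0'
python3 -m crank '0 0 -0.35 0 0 0; 0 0 -0.7 0 0 0; 0 0 -0.7 0 0 0; 0 0 -0.7 0 0 0'
python3 - <<'E'
from h import *
w=cam("wrist");save(w,"w4.png")
E
```

```text
clock: 13.6
ee_pos: [0.586, 0.0353, 0.1367]
eef_rot: [-0.001, 0.674, 0.739, -0.001]
force: [-0.0, -0.3, 0.3]
finger_gap: 0.497
grasp_force: 0.0
clock: 14.1
ee_pos: [0.5876, 0.0359, 0.0835]
eef_rot: [0.001, 0.673, 0.739, 0.001]
force: [0.2, 0.3, -0.2]
finger_gap: 0.498
grasp_force: 0.0
```

View pics/w4.png

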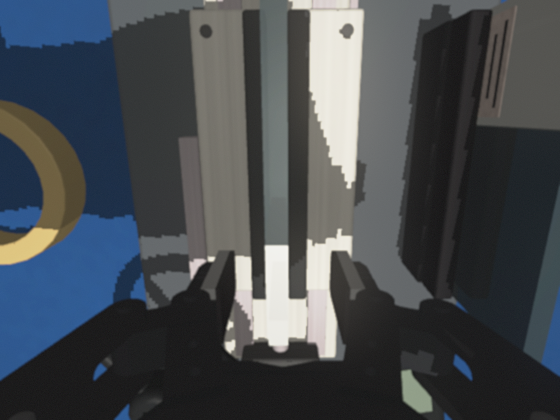

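The pads straddle the plate behind the frost boundary (row 246), with about 12 mm to the film and 3 mm to the notch. I'll grip.

```bash
python3 -m crank '-0.015 0 0 0 0 0; -0.015 0 0 0 0 0; -0.015 0 0 0 0 0; -0.015 0 0 0 0 0; -0.015 0 0 0 0 0' 1
python3 -m crank '0 0 0 0 0 0; 0 0 0 0 0 0'
python3 -m crank '0 0 0.1 0 0 0; 0 0 0.2 0 0 0; 0 0 0.3 0 0 0; 0 0 0.4 0 0 0; 0 0 0.5 0 0 0'
python3 - <<'E'
from h import *
w=cam("wrist");s=cam("side")
cv2.imwrite("pics/z3.png",np.hstack([cv2.resize(w["im"],(400,300)),cv2.resize(s["im"][60:330,150:510],(400,300))])[:,:,::-1])
E
```

```text
clock: 14.78
ee_pos: [0.5858, 0.0359, 0.0824]
eef_rot: [0.0, 0.673, 0.74, 0.0]
force: [-2.1, -0.2, 8.7]
finger_gap: 0.087
grasp_force: 58.9
clock: 15.02
ee_pos: [0.5859, 0.0359, 0.0824]
eef_rot: [0.0, 0.673, 0.74, 0.0]
force: [-1.8, -0.1, 8.8]
finger_gap: 0.085
grasp_force: 58.9
clock: 15.65
ee_pos: [0.5857, 0.0359, 0.1223]
eef_rot: [0.0, 0.673, 0.74, 0.0]
force: [0.7, 0.2, -0.7]
finger_gap: 0.083
grasp_force: 58.5
```

View pics/z3.png

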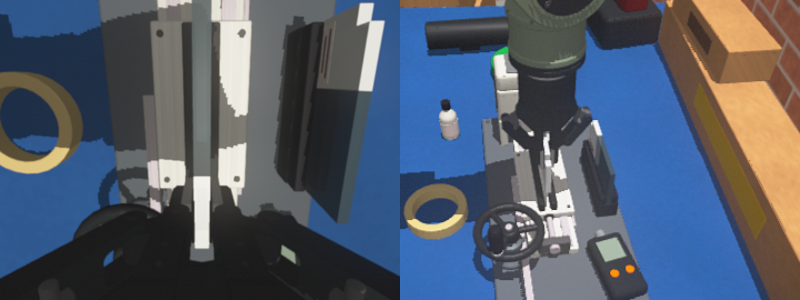

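The plate is lifted and held, with the pads only on the frosted end (its boundary is clear of the fingers). I'll raise it further and then tilt it.

```bash
python3 -m crank '0 0 0.2 0 0 0; 0 0 0.4 0 0 0; 0 0 0.6 0 0 0; 0 0 0.8 0 0 0; 0 0 1 0 0 0'
python3 -m crank '0 0 0.2 0 0 0; 0 0 0.4 0 0 0; 0 0 0.6 0 0 0; 0 0 0.8 0 0 0; 0 0 1 0 0 0'
python3 -m crank '0 0 0.2 0 0 0; 0 0 0.35 0 0 0; 0 0 0.5 0 0 0; 0 0 0.6 0 0 0; 0 0 0.6 0 0 0'
python3 -m crank '0 0 0 0.003 -0.033 0; 0 0 0 0.007 -0.066 0; 0 0 0 0.01 -0.1 0; 0 0 0 0.013 -0.133 0; 0 0 0 0.016 -0.166 0'
python3 - <<'E'
from h import *
print(get_obs()["q"])
E
```

```text
clock: 16.38
ee_pos: [0.5856, 0.0359, 0.2031]
eef_rot: [0.0, 0.673, 0.74, 0.0]
force: [1.0, -0.7, -2.2]
finger_gap: 0.083
grasp_force: 58.4
clock: 17.0
ee_pos: [0.5855, 0.0359, 0.2831]
eef_rot: [0.0, 0.673, 0.74, 0.0]
force: [0.8, -0.0, -1.7]
finger_gap: 0.088
grasp_force: 58.4
clock: 17.62
ee_pos: [0.5857, 0.0359, 0.33]
eef_rot: [0.0, 0.673, 0.74, 0.0]
force: [0.0, -0.2, -1.5]
finger_gap: 0.084
grasp_force: 58.5
clock: 18.25
ee_pos: [0.5852, 0.0358, 0.3295]
eef_rot: [0.175, 0.65, 0.714, 0.193]
force: [1.1, -0.4, -3.0]
finger_gap: 0.09
grasp_force: 58.8
[ 0.02887054  0.42480158 -0.23452365  1.86954492  0.37703953  0.35143044
 -0.38703291]
```

Joint 6 nears its lower limit, so I'll raise and extend slightly before more tilt.

```bash
python3 -m crank '0.05 0 0.2 0 0 0; 0.1 0 0.4 0 0 0; 0.2 0 0.6 0 0 0; 0.3 0 0.8 0 0 0; 0.3 0 1 0 0 0'
python3 -c "
from h import *
print(get_obs()['q'])"
python3 -m crank '0 0 0.1 0.003 -0.03 0; 0 0 0.2 0.006 -0.06 0; 0 0 0.3 0.009 -0.09 0; 0 0 0.4 0.012 -0.12 0; 0 0 0.4 0.014 -0.14 0'
python3 -c "
from h import *
o=get_obs();print(o['q']);w,x,y,z=o['eef_rot'];M=R.from_quat([x,y,z,w]).as_matrix();print(M, np.degrees(np.arccos(-M[2,2])))"
```

```text
clock: 18.88
ee_pos: [0.6097, 0.0358, 0.4095]
eef_rot: [0.173, 0.65, 0.714, 0.191]
force: [-0.0, 0.0, -1.1]
finger_gap: 0.084
grasp_force: 58.9
[ 0.10029286  0.38811299 -0.34197833  1.61507027  0.28422101  0.65161227
 -0.27194681]
clock: 19.5
ee_pos: [0.6136, 0.0359, 0.4599]
eef_rot: [0.301, 0.601, 0.662, 0.333]
force: [2.5, 0.9, -1.1]
finger_gap: 0.085
grasp_force: 60.6
[-0.14875847  0.25724235  0.04171988  1.95154273  0.47008249  0.00237483
 -0.4871152 ]
[[-0.09722217  0.5944246   0.79825262]
 [ 0.99525978  0.05612342  0.0794237 ]
 [ 0.00241074  0.80219047 -0.59706334]] 53.340136781481036
```

Tilt is 53°, which is enough, but joint 6 sits at its limit. I'll move outward to free it.

```bash
python3 -m crank '0.15 0 0 0 0 0; 0.3 0 0 0 0 0; 0.45 0 0 0 0 0; 0.5 0 0 0 0 0; 0.5 0 0 0 0 0'
python3 -c "
from h import *
o=get_obs();print(o['q']);w,x,y,z=o['eef_rot'];M=R.from_quat([x,y,z,w]).as_matrix();print(M, np.degrees(np.arccos(-M[2,2])))"
```

```text
clock: 20.12
ee_pos: [0.6549, 0.0351, 0.461]
eef_rot: [0.301, 0.601, 0.66, 0.335]
force: [0.1, -0.2, -1.8]
finger_gap: 0.081
grasp_force: 60.7
[-0.07122059  0.32416584 -0.04771921  1.83895733  0.47416613  0.05003066
 -0.47671444]
[[-0.09612722  0.59207612  0.80012838]
 [ 0.99536071  0.0538866   0.07970757]
 [ 0.00407675  0.80407842 -0.59450928]] 53.52234258201965
```

```bash
python3 -m crank '0 0 0 0 0 0; 0 0 0 0 0 0; 0 0 0 0 0 0; 0 0 0 0 0 0; 0 0 0 0 0 0'
python3 - <<'E'
from h import *
o=get_obs();w,x,y,z=o['eef_rot'];M=R.from_quat([x,y,z,w]).as_matrix();c=o["ee_pos"]+M@[.044,0,.003];print("centre",c,"qd",np.abs(o["qd"]).max())
B=np.c_[-M[:,0],M[:,1],-M[:,2]]
t=cam("top");s=cam("side")
for n,p in dict(film=(-.03,.004,-.02),film2=(-.06,.004,0),film3=(0,.004,.02),label=(.045,.004,-.02),frostlow=(.024,.004,-.02),beyond_low=(-.03,.004,-.05),beyond_end=(-.085,.004,0),beyond_top=(-.03,.004,.045)).items():
    r=[]
    for k in(t,s):
        u=proj(k,c+B@p).round().astype(int);r+= [u.tolist(),k["im"][u[1],u[0]].tolist() if 0<=u[1]<420 and 0<=u[0]<560 else None]
    print(n,r)
E
```

```text
clock: 20.75
ee_pos: [0.6547, 0.0354, 0.4614]
eef_rot: [0.301, 0.601, 0.66, 0.335]
force: [0.6, 0.2, -1.3]
finger_gap: 0.083
grasp_force: 60.7
centre [0.65283024 0.07944299 0.45978259] qd 0.0008175375635454547
film [[231, 111], [78, 91, 103], [346, -19], None]
film2 [[199, 127], [78, 90, 102], [329, -36], None]
film3 [[264, 135], [82, 93, 105], [328, -31], None]
label [[309, 105], [255, 255, 255], [362, 3], [147, 133, 132]]
frostlow [[287, 107], [229, 221, 220], [357, -4], None]
beyond_low [[231, 93], [75, 112, 175], [363, -5], None]
beyond_end [[172, 129], [72, 110, 174], [325, -42], None]
beyond_top [[232, 156], [71, 80, 86], [307, -52], None]
```

```bash
python3 -c "
from station import env
print(env.finish_job())"
```

```text
the job is handed in; nothing more can be done
None
```

The job is handed in: the carriage was wound out to its stop, and the plate is held steady by its frosted end, label up, tipped about 53° with its middle about 46 cm over the bench. I viewed 11 pictures, one more than the limit of 10.

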